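Spring open the blue wax-stick case

TASK

Open the wax-stick case with the blue lid: press its yellow release tab down with a fingertip so that the lid springs up, then push the lid back with the fingers until it rests fully open on its stop and stays there by itself. Only touch, press and push: do not pick up, tip or shove the case, leave the orange-lidded case shut and in place, leave everything else on the bench where it is, and take the hand away at the end.

Things in the scene. Friction and masses are not known exactly. Their poses are not given: they have to be found in the camera images.
- blue_case: Loose grey case of wax sticks with a blue spring lid, 1.6 kg, standing on the bench. Origin: bench level, under the middle of the box part. Axes: z up, +x from the tab side (front) to the hinge side (back), y along the hinge. The box spans x -64..65, y -75..75 mm; shut lid's top 53 mm above the bench. An 84 mm wide, 8 mm thick foot reaches to x -130 mm, under the tab.
- blue_case_pad (a point): Where to press: top centre of the raised bar (30 x 12 mm) at the front end of the blue-lidded case's yellow release tab; case frame x -121, y 0, z 40 mm unpressed; moves with the tab. The flat part behind is 6 mm lower, to x -86. Behind that a yellow claw (x -80..-66, top z 54 mm) holds the lid and tips 9 mm to -x when pressed: keep fingers in front of x -90 mm.
- blue_case_tab (a joint): Rocker angle of that yellow tab (rad): 0 at rest, 0.30 fully pressed (bar about 13 mm down, with a hard stop). It lets the lid go at about 0.15 (bar 6 to 7 mm down). Pressed on the bar it takes about 2 to 3 N to start and 4 to 6 N fully down, and springs back.
- blue_case_edge (a point): Middle of the blue lid's front lower edge (on the 40 mm wide steel catch plate), 131 mm from the hinge axis; moves with the lid. Shut: case frame x -71, z 45 mm.
- blue_case_hinge (a point): Point on the lid's hinge axis, case frame x 60, y 0, z 48 mm; the axis runs along the case's y; axes as the case's.
- blue_case_lid (a joint): Angle of the blue lid (rad): 0 shut and latched; when released its spring lifts it gently, in about a second, to about 0.85, where the spring ends; it rests there by its weight (120 g). Upright at 1.57; pushed past upright it falls softly back on its stop at 1.90 and stays.
- orange_case: Loose grey case of wax sticks with an orange spring lid, 1.6 kg, standing on the bench. Origin: bench level, under the middle of the box part. Axes: z up, +x from the tab side (front) to the hinge side (back), y along the hinge. The box spans x -64..65, y -75..75 mm; shut lid's top 53 mm above the bench. An 84 mm wide, 8 mm thick foot reaches to x -130 mm, under the tab.
- orange_case_pad (a point): Where to press: top centre of the raised bar (30 x 12 mm) at the front end of the orange-lidded case's yellow release tab; case frame x -121, y 0, z 40 mm unpressed; moves with the tab. The flat part behind is 6 mm lower, to x -86. Behind that a yellow claw (x -80..-66, top z 54 mm) holds the lid and tips 9 mm to -x when pressed: keep fingers in front of x -90 mm.
- orange_case_tab (a joint): Rocker angle of that yellow tab (rad): 0 at rest, 0.30 fully pressed (bar about 13 mm down, with a hard stop). It lets the lid go at about 0.15 (bar 6 to 7 mm down). Pressed on the bar it takes about 2 to 3 N to start and 4 to 6 N fully down, and springs back.
- orange_case_edge (a point): Middle of the orange lid's front lower edge (on the 40 mm wide steel catch plate), 131 mm from the hinge axis; moves with the lid. Shut: case frame x -71, z 45 mm.
- orange_case_hinge (a point): Point on the lid's hinge axis, case frame x 60, y 0, z 48 mm; the axis runs along the case's y; axes as the case's.
- orange_case_lid (a joint): Angle of the orange lid (rad): 0 shut and latched; when released its spring lifts it gently, in about a second, to about 0.85, where the spring ends; it rests there by its weight (120 g). Upright at 1.57; pushed past upright it falls softly back on its stop at 1.90 and stays.
- tape: Bystander: roll of cream masking tape lying flat, 93 mm across, 24 mm high; origin at the middle of its underside. Leave it alone.
- plum_tin: Bystander: small open metal tin of plum wax, 58 mm across, 50 mm high; origin at the middle of its underside. Leave it alone.
- oxide_tin: Bystander: small open metal tin of red-brown wax, 59 mm across, 45 mm high; origin at the middle of its underside. Leave it alone.
- long_brush: Bystander: paint brush with an orange handle lying flat, 74 x 194 x 14 mm; origin at the middle of its underside. Leave it alone.
- rose_study: Bystander: small painted board lying flat, 131 x 144 x 11 mm; origin at the middle of its underside. Leave it alone.
- wooden_box: Bystander: small closed brown wooden box, 81 x 126 x 45 mm; origin at the middle of its underside. Leave it alone.
- scraper: Bystander: scraper with a wooden handle lying flat, 171 x 37 x 18 mm; origin at the middle of its underside. Leave it alone.

How it is judged:
By the outcome, as a careful person would: the job done as asked, in the order asked, and still so for the second after the job is handed in, with the robot touching nothing.
It also fails if it takes over 45 s, if anything falls off the work surface, if the arm or the gripper's body presses on something with over 40 N, if the wrist force passes 120 N, or if a joint passes its speed limit or range.

ROBOT

A 7-joint arm with a two-finger parallel gripper is mounted at the origin on a cart in front of the work surface, level with it; the furniture and walls round the work are solid. World frame = base frame: x ahead of the robot, y to its left, z up, the work surface at z = 0. Lengths are in m, angles in degrees, forces in N, time in s.
With the tool pointing down it reaches from about 0.35 to 0.775 m from the base axis. Payload 3.1 kg.
Tool frame: the origin (TCP) lies on the centre line of the jaws, within the pads' length; the fingertips stand 17 mm ahead of it and the grasp point (between the pads) lies 2 mm behind it (robot.tip_reach is the distance from the TCP to the fingertips, in m); z points along the fingers, y is the line along which they close (so a half turn about z gives the same grasp; the last joint's range is limited). The gripper opens to 85 mm and grips with 20 to 120 N. Pads are 22 mm wide; open, the fingers measure 114 mm over their backs; the gripper's body (76 mm by 85 mm) begins 54 mm behind the grasp point. The pads swing forward as they close: fully open they stand 13 mm farther back than shut.
Start: joints at [-67.706, 17.813, 0.802, 86.603, -0.252, 75.585, -1.558], TCP at [0.23, 0.5, 0.248] pointing down, gripper open.
Joint ranges: [-154.91, 154.91], [-16.99, 109.72], [-72.82, 74.43], [7.12, 147.25], [-82.49, 262.49], [11.32, 116.49], [-174.64, 174.64]. Speed limits (degrees/s): [159.86, 159.86, 180, 180, 180, 180, 180].

INTERFACE

Orientations are given as [roll, pitch, yaw] about the fixed x, y, z axes, in that order (R = Rz(yaw) Ry(pitch) Rx(roll)).
In Python, from station import robot, fingers, vision, workorder, recognise gives the robot as it stands. Calls block until the motion is done:
- robot.move_to(position, orientation): joint-space move of the TCP to a pose.
- robot.line_to(position, orientation=None, velocity=0.15, f_stop=None): straight line of the TCP; orientation=None keeps the orientation; velocity is the mean speed in m/s. With f_stop (N) it stops when the force on the tool has changed by that much, and returns True; else False.
- robot.move_j(angles): joint-space move.
- fingers.gripper_to(opening, force=None): opening from 0.0 (shut) to 1.0 (fully open); force is the grip in N (None keeps the last); returns when the fingers have stopped.
- robot.pause(seconds).
- robot.inverse_kinematics(position, orientation): joint angles nearest the present ones, or None.
- vision.grab_frame(name): name is "scene" or "top" or "wrist"; returns the picture (480x640x3 uint8, red, green, blue); there is no depth.
- vision.calibration(name): a dict with "mtx" (3x3 intrinsics, pixels), "k1" (the pictures are not rectified: a ray, as slopes to the right and down, at radius r is drawn at 1 + k1 r^2 times it, then the intrinsics apply), "extrinsics" (4x4, takes a point from world to camera coordinates); the wrist camera has in their place "T_tool_cam" (4x4, takes a point from camera to tool coordinates, whose origin is the TCP and whose axes are the flange's). Camera axes: x right, y up, looking along -z (the intrinsics and any distortion apply to the point x, -y, -z); pixel columns grow to the right and rows downward; lengths in m; the calibration is good to about 2 mm. A picture is of the moment at which its call begins: read the wrist's pose just before it. calibration takes no time and is no camera call.
A pose or a line that the arm cannot do raises robot.PlanningError and nothing moves.
- workorder.close_job(): hands the job in; it is judged then, once.
Trained networks look in the newest picture that a camera, given by its name, has taken for a name from the list of things; names that differ only in an ending like _2 or _b are one class to them, and where a whole thing is asked for, a point or a joint stands for the part that bears it (a point fixed in the world has none). Each returns a list of dicts, best first, with "p" (0 to 1); they miss things now and then, are a little off and sometimes report something else, mostly with a low value. They report only what shows in the picture. A call takes as long as a camera call.
- recognise(label, camera): "rect" ([centre column, centre row, width, height] in pixels, round what is visible of it).
Readings, each from a call of its own:
- robot.current_time_s(): time.
- robot.current_joint_positions(): joint angles.
- robot.current_dq(): joint speeds.
- robot.current_joint_torque(): joint torques, N m.
- robot.current_tool_pos(): TCP position.
- robot.current_eef_rot(): TCP orientation.
- robot.current_contact_force(): force on the tool from outside, world axes, zero at the start.
- robot.current_torque(): the same for the moment, N m.
- robot.current_finger_gap(): opening from 0.0 (shut) to 1.0 (fully open).
- robot.current_gripper_force(): force on a finger pad.
Only numpy, scipy, OpenCV 4.12 (cv2) and the standard library are available. Lean on these libraries where they do the work, as an engineer would, in place of code of your own. Each camera call takes 0.05 s, during which the arm holds its last target. There are 200 camera calls.

## Working session

There is one attempt and no reset: what is moved stays moved. The work goes in short steps, each a Python script; the robot and the scene stay as the last script left them, time stands still between calls to the robot, and variables do not carry over. Pictures are saved under pics/ and viewed, at most 10 in all, crops included, and the job is handed in when it is done.

```bash
mkdir -p pics; cat > h.py <<'E'
from station import robot, fingers, vision, workorder, recognise
import numpy as np, cv2
def snap(cam,fn=None):
    im=vision.grab_frame(cam)
    if fn: cv2.imwrite('pics/'+fn,im[:,:,::-1])
    return im
def tocam(cam):
    c=vision.calibration(cam)
    return c
def ray(cam,px,T=None):
    c=vision.calibration(cam);M=np.array(c['mtx'])
    d=np.array([(px[0]-M[0,2])/M[0,0],(px[1]-M[1,2])/M[1,1]]);u=d.copy()
    for _ in range(20): u=d/(1+c['k1']*(u@u))
    v=np.array([u[0],-u[1],-1.])
    W=np.linalg.inv(np.array(c['extrinsics'])) if T is None else T@np.array(c['T_tool_cam'])
    return W[:3,3],W[:3,:3]@v
def at_z(cam,px,z,T=None):
    o,d=ray(cam,px,T); return o+d*(z-o[2])/d[2]
def proj(cam,P):
    c=vision.calibration(cam);M=np.array(c['mtx']);E=np.array(c['extrinsics'])
    p=E[:3,:3]@np.array(P)+E[:3,3]; u=np.array([p[0],-p[1]])/-p[2]
    u=u*(1+c['k1']*(u@u)); return M[:2,:2]@u+M[:2,2]
E
python3 - <<'E'
from h import *
for cam in ('top','scene'):
    snap(cam,cam+'0.png')
    o=np.linalg.inv(np.array(vision.calibration(cam)['extrinsics']))[:3,3];print(cam,o.round(2))
    for n,z in (('blue_case',.03),('blue_case_pad',.037),('blue_case_edge',.05),('orange_case',.03),('orange_case_pad',.037)):
        for r in recognise(n,cam)[:2]:
            print(cam,n,round(r['p'],2),np.round(r['rect']),at_z(cam,r['rect'][:2],z).round(3))
E
```

```text
top [ 0.36 -0.    1.26]
top blue_case 0.85 [390. 247.  71.  78.] [ 0.53 -0.24  0.03]
top blue_case 0.6 [410. 272.  19.  23.] [ 0.461 -0.29   0.03 ]
top blue_case_pad 0.76 [409. 273.  19.  23.] [ 0.458 -0.288  0.037]
top blue_case_pad 0.53 [286. 222.  36.  39.] [0.602 0.04  0.037]
top blue_case_edge 0.61 [393. 240.  70.  64.] [ 0.546 -0.245  0.05 ]
top blue_case_edge 0.51 [411. 272.  18.  24.] [ 0.46  -0.288  0.05 ]
top orange_case 0.56 [224. 257.  65.  78.] [0.511 0.207 0.03 ]
top orange_case_pad 0.67 [230. 281.  16.  22.] [0.446 0.189 0.037]
scene [-0.43 -0.82  1.1 ]
scene blue_case 0.65 [382. 294.  62.  74.] [ 0.517 -0.263  0.03 ]
scene blue_case_pad 0.83 [379. 311.  18.  26.] [ 0.457 -0.295  0.037]
scene blue_case_pad 0.64 [232. 241.  20.  23.] [0.439 0.187 0.037]
scene blue_case_edge 0.86 [382. 281.  61.  39.] [ 0.54  -0.249  0.05 ]
scene orange_case 0.75 [251. 230.  71.  65.] [0.513 0.183 0.03 ]
scene orange_case_pad 0.7 [233. 241.  16.  18.] [0.44  0.184 0.037]
scene orange_case_pad 0.4 [310. 238.  33.  30.] [0.581 0.019 0.037]
```

```bash
python3 -c "
import cv2
a=cv2.imread('pics/top0.png');b=cv2.imread('pics/scene0.png')
c=cv2.resize(a[180:330,160:460],(800,400),interpolation=cv2.INTER_CUBIC);cv2.imwrite('pics/topc.png',c)
cv2.imwrite('pics/bluec.png',cv2.resize(a[190:310,330:450],(600,600),interpolation=cv2.INTER_CUBIC))"
```

```text
(no output)
```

View pics/top0.png

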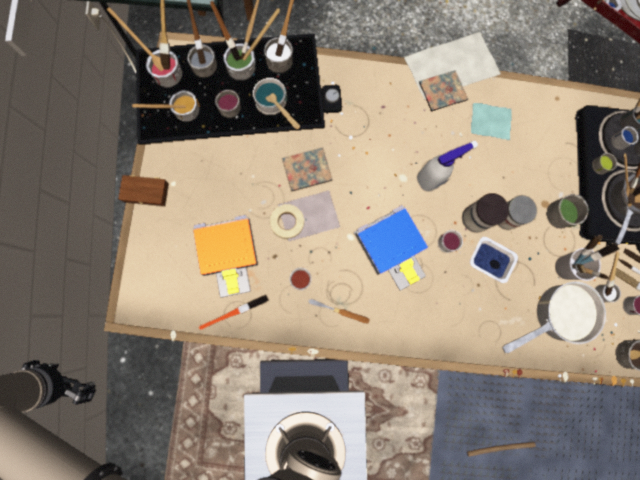

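View pics/bluec.png

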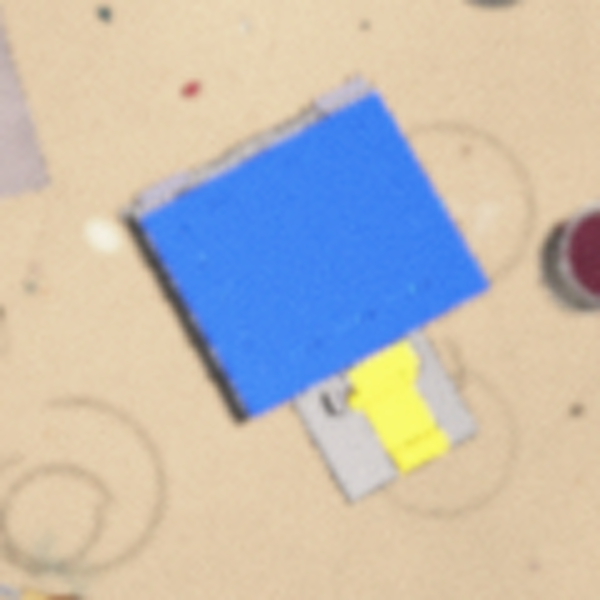

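View pics/scene0.png

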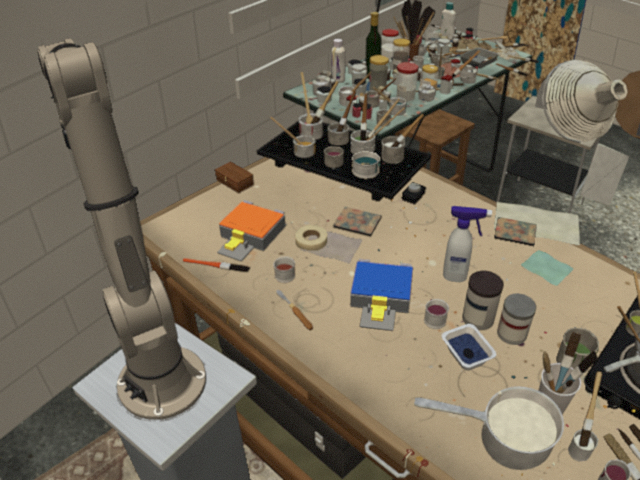

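The top view shows the blue lid centred near px (392,240) and the yellow bar near (414,280), with the hinge side up and left. The plum tin at (451,241) is clear of the push direction. The scene view agrees: the bar is near (379,314), and nothing tall stands behind the lid along its axis.

```bash
cat >> h.py <<'E'
from scipy.spatial.transform import Rotation as R
def Ttool():
    T=np.eye(4);T[:3,3]=robot.current_tool_pos();T[:3,:3]=R.from_euler('xyz',robot.current_eef_rot(),degrees=True).as_matrix();return T
E
python3 - <<'E'
from h import *
f=lambda x,y:(330+x/5-.4,190+y/5-.4)
C=[at_z('top',f(*p),.053)[:2] for p in ((140,215),(375,92),(488,285),(245,415))]
bl,br,fr,fl=C
d=(bl+br-fr-fl)/2; yv=(bl+fl-br-fr)/2; print('len',np.linalg.norm(d),np.linalg.norm(yv))
ang=np.degrees(np.arctan2(d[1],d[0])),np.degrees(np.arctan2(-yv[0],yv[1]));print(ang)
pad=at_z('top',f(422,450),.04)[:2]; fm=(fl+fr)/2;hm=(bl+br)/2
print('pad',pad,'front',fm,'dist',np.linalg.norm(fm-pad),'ang pad-hinge',np.degrees(np.arctan2(*(hm-pad)[::-1])))
print(np.array(vision.calibration('wrist')['T_tool_cam']).round(3))
print(robot.current_eef_rot(),robot.tip_reach,robot.current_time_s())
a=ang[1]
for y in (a,a+180,a-180):
    try:
        q=robot.inverse_kinematics([pad[0],pad[1],.15],[180,0,y]); print(y,None if q is None else np.round(q))
    except Exception as e: print(y,e)
E
```

```text
len 0.1192905127823031 0.14706866391292242
(np.float64(26.70034757375012), np.float64(26.627046327485505))
pad [ 0.44022782 -0.29835161] front [ 0.49304471 -0.2687691 ] dist 0.06053716997648941 ang pad-hinge 27.559611242325953
[[-0.002  0.955  0.298  0.076]
 [ 1.     0.002 -0.     0.   ]
 [-0.001  0.298 -0.955 -0.125]
 [ 0.     0.     0.     1.   ]]
[1.79996443e+02 1.95813400e-03 1.55320372e+02] 0.017 0.6
26.627046327485505 [ -8.  28.  55.  99. -25.  66.  -9.]
206.62704632748552 [ 63.  25. -41.  97.  18.  65. 133.]
-153.37295367251448 [ 63.  25. -41.  97.  18.  65. 133.]
```

```bash
python3 - <<'E'
from h import *
a=26.8
robot.move_to([.44,-.298,.17],[180,0,a-180])
fingers.gripper_to(0)
T=Ttool(); snap('wrist','w1.png')
for n in ('blue_case_pad','blue_case_edge'):
    for r in recognise(n,'wrist')[:2]: print(n,r['p'],np.round(r['rect']),at_z('wrist',r['rect'][:2],.037,T).round(4))
print(T[:3,3],robot.current_eef_rot(),robot.current_time_s(), robot.current_contact_force())
E
```

```text
blue_case_pad 0.74 [323. 268.  53.  78.] [ 0.4624 -0.2863  0.037 ]
blue_case_edge 0.64 [324. 369. 193. 109.] [ 0.5442 -0.2442  0.037 ]
[ 0.43999925 -0.29802596  0.17000785] [-1.79998252e+02  2.09209640e-04 -1.53200674e+02] 4.425 [-0.13797441 -0.20821435  0.54037322]
```

View pics/w1.png

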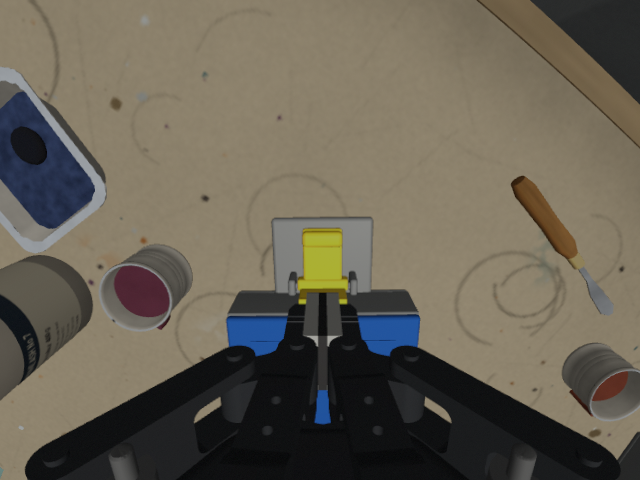

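The wrist view shows the case square to the tool. The raised bar's top is centred near (322.5,238), and the foot's front edge is at row 217, columns 272 to 372.

```bash
python3 - <<'E'
from h import *
a=np.radians(26.8);u=np.array([np.cos(a),np.sin(a),0])
T=Ttool(); p=at_z('wrist',(322.5,237.5),.04,T); fl=at_z('wrist',(272.5,217.5),.008,T); fr=at_z('wrist',(372.5,217.5),.008,T)
f=(fl+fr)/2; P=p.copy();P2=f+u*.009
print(p,P2,np.linalg.norm(fl-fr))
P=(P+P2)/2
np.save('pad.npy',P)
o=robot.current_eef_rot()
robot.line_to([P[0],P[1],.04+.017+.015],o,velocity=.15)
s=robot.line_to([P[0],P[1],.04+.017-.012],velocity=.03,f_stop=12)
print(s,robot.current_tool_pos(),robot.current_contact_force())
robot.pause(.6)
robot.line_to([P[0],P[1],.145],velocity=.12); robot.pause(.5)
snap('scene','s2.png');im=cv2.imread('pics/s2.png')
cv2.imwrite('pics/s2c.png',cv2.resize(im[200:350,290:470],(720,600)))
print(robot.current_time_s())
E
```

```text
[ 0.44044356 -0.29778826  0.04      ] [ 0.44185307 -0.2970019   0.008     ] 0.0812478670476966
False [ 0.44104877 -0.29774352  0.04516157] [-3.29152471 -2.23549053  5.86339113]
8.4083
```

View pics/s2c.png

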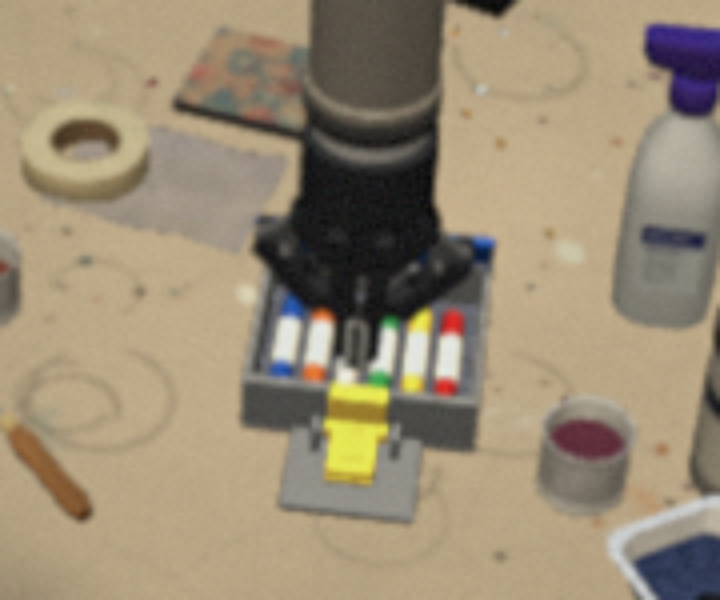

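The lid has sprung up: the sticks are visible and the blue edge shows behind the hand at crop (480,250). Next I push it back.

```bash
python3 - <<'E'
from h import *
a=np.radians(26.8);u=np.array([np.cos(a),np.sin(a),0]);P=np.load('pad.npy')
W=lambda x,z:list((P+u*(x+.121))[:2])+[z]
s=robot.line_to(W(.035,.148),velocity=.07,f_stop=12);print(s,robot.current_contact_force())
if not s: s=robot.line_to(W(.078,.148),velocity=.04,f_stop=12)
print(s,robot.current_tool_pos(),robot.current_contact_force())
if not s:
    robot.pause(1.)
    robot.line_to(W(-.06,.15),velocity=.12); robot.line_to(W(-.12,.25),velocity=.15)
    robot.move_to([.40,0.,.3],[180,0,-153.2])
snap('scene','s3.png');im=cv2.imread('pics/s3.png')
cv2.imwrite('pics/s3c.png',cv2.resize(im[180:350,190:470],(800,486)))
print(robot.current_time_s())
E
```

```text
True [-1.00055447 -0.15707196  4.59359824]
True [ 0.55215295 -0.24123234  0.14884006] [-1.00055447 -0.15707196  4.59359824]
10.0333
```

View pics/s3c.png

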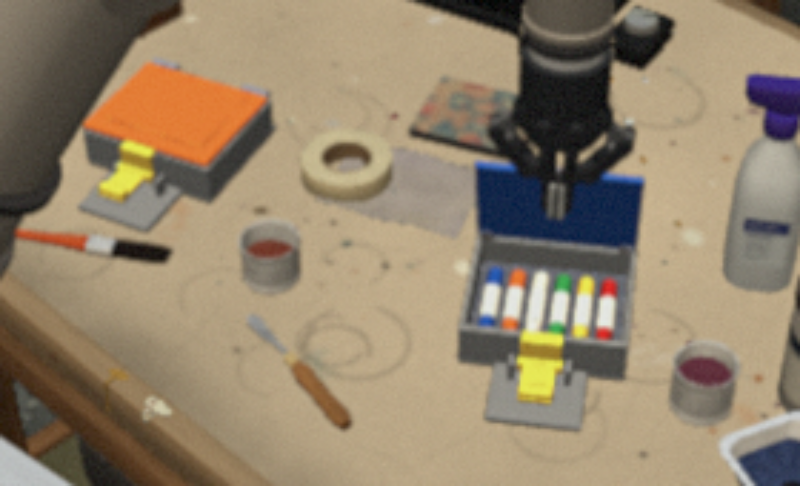

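The lid is at about 1.2 rad. The push stopped on an upward force, most likely the lid edge meeting the finger linkage about 40 mm above the tips. I raise the hand about 20 mm and go on.

```bash
python3 - <<'E'
from h import *
a=np.radians(26.8);u=np.array([np.cos(a),np.sin(a),0]);P=np.load('pad.npy')
W=lambda x,z:list((P+u*(x+.121))[:2])+[z]
robot.line_to(W(.003,.170),velocity=.05);print(robot.current_contact_force())
s=robot.line_to(W(.078,.170),velocity=.035,f_stop=12)
print(s,robot.current_tool_pos(),robot.current_contact_force())
if not s:
    robot.pause(1.)
    robot.line_to(W(-.06,.172),velocity=.12); robot.line_to(W(-.12,.25),velocity=.15)
    robot.move_to([.40,0.,.3],[180,0,-153.2])
snap('scene','s4.png');im=cv2.imread('pics/s4.png')
cv2.imwrite('pics/s4c.png',cv2.resize(im[180:350,190:470],(800,486)))
print(robot.current_time_s())
E
```

```text
[ 0.69023836  0.55470375 -0.20375045]
False [ 0.61866119 -0.20785843  0.1700011 ] [ 0.48679188 -0.04022882  0.27415823]
17.2667
```

View pics/s4c.png

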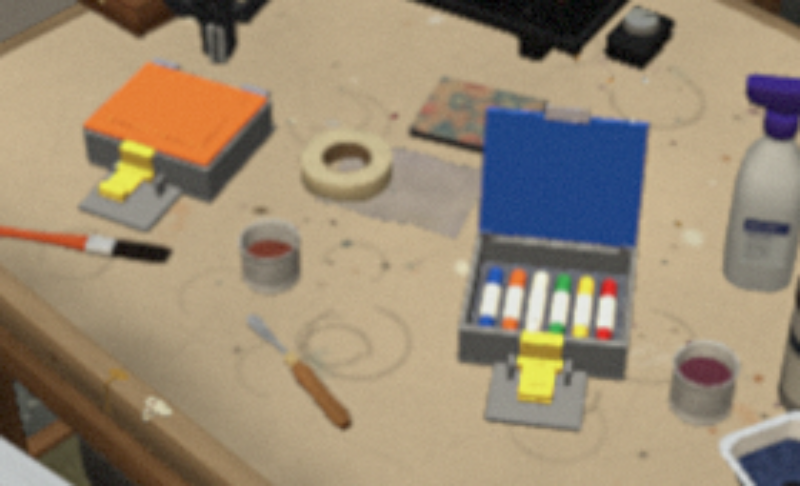

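The lid now stands open, with the catch plate at crop (567,116), which is px (388.5,220.6). I check its angle by projection and hand in if it's on the stop.

```bash
python3 - <<'E'
from h import *
a=np.radians(26.8);u=np.array([np.cos(a),np.sin(a),0]);P=np.load('pad.npy')
for t in (.85,1.2,1.57,1.75,1.9):
    t2=t-.023; p=P+u*(.121+.06-.131*np.cos(t2)); p[2]=.048+.131*np.sin(t2); print(t,proj('scene',p).round(1))
# box/tab unchanged check: pad projection
p=P.copy();p[2]=.04;print('pad',proj('scene',p).round(1))
d=proj('scene',P+u*.121+np.array([0,0,.048+.131*np.sin(1.877)])-u*(.131*np.cos(1.877)-.06))
pd=np.linalg.norm(np.array([388.5,220.6])-d);print(pd)
if pd<4.5: print(workorder.close_job())
E
```

```text
0.85 [383.  257.7]
1.2 [385.2 240. ]
1.57 [387.3 225.1]
1.75 [388.2 220. ]
1.9 [388.9 216.9]
pad [376.7 314.8]
11.237919628695014
```

The plate matches an angle well past upright (the 11 px figure comes from a double-counted z in my check; against the 1.90 row the difference is 3.7 px). Past upright the only resting place is the stop, so I hand in.

```bash
python3 -c "
from h import *
print(robot.current_contact_force(),workorder.close_job())"
```

```text
the job is handed in; nothing more can be done
[ 0.03447951 -0.24036578  0.20447119] None
```

The blue-lidded case is open with its lid past upright and resting back, by camera check, the hand is clear, I saw nothing else moved, and the job was handed in at about 17 s; the first push stopped early when the lid met the gripper's finger linkage, so I raised the hand 20 mm and finished.

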